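Rock the angle gauge on the bearer to the drawer-side mark and hold

TASK

A rail is to slope down towards the plastic drawer unit, so the wooden bearer must be scribed at that slope: pick up the angle gauge by its black grip and stand it level on the bearer's rounded crown, the middle of its foot on the crown and its length along the bearer. Then rock it, low end towards the side where the drawer unit stands (not the steel canister), until its swinging pointer settles on the red mark on that side. Finish while still holding it there with its foot resting on the crown, pressing only lightly, and leave the drawer unit, canister, jar and plate alone.

Things in the scene. Friction and masses are not known exactly. Their poses are not given: they have to be found in the camera images.
- gauge_grip (a point): Half-way up the black grip on top of the loose aluminium angle gauge (0.25 to 0.5 kg, standing upright at the start). Grip: 24 (x) x 30 (y) x 50 mm high. This point is 121 mm above the underside of the foot, 25 mm above the crossbar below the grip. Axes: y along the foot, z up, x through the window. Fingers closing along y on the 30 mm width hold it so that it tilts with the gripper.
- gauge_foot (a point): Middle of the underside of the gauge's flat foot, 40 (x) x 120 (y) x 12 mm. Same axes as gauge_grip: at the start x points roughly away from the robot, y to its left. Above the foot an open window: posts at y = +-46 mm, crossbar 100 mm long with its top 96 mm up; the whole gauge is 146 mm tall.
- gauge_left_end (a point): Middle of the lower edge at the foot's +y end, 60 mm from gauge_foot along the gauge's y.
- pointer (a joint): Swing (rad) of the gauge's black pointer, a damped pendulum 50 mm long, pivoted 82 mm above the foot's underside; hangs plumb after about 2 s. 0 = at the black middle line, gauge level; positive = tip towards the gauge's +y end, that end low; it reads minus the gauge's turn about its x. Red marks on the white arc at +0.262 and -0.262 (15 deg), each 5 deg wide.
- bearer: Fixed wooden bearer: block 60 (x) x 150 (y) x 24 mm high with a half-round crown of 30 mm radius across its middle, axis along the bearer's x, 32 mm above the shelf. A pad raises the +y end to 31 mm. Origin: centre of its underside; y along its length, roughly to the robot's left (turned up to 17 deg). Left alone on the crown the gauge topples past the marks.
- bearer_crown (a point): Top of the crown at the middle of the bearer, 62 mm above the shelf.
- drawer_unit: Fixed white plastic drawer unit, origin at the centre of its underside, 200 (x) x 160 (y) x 110 mm high, one drawer with a grey bar handle towards the robot, pulled out by up to 60 mm. It stands left (+y) or right (-y) of the bearer: the side for the gauge's low end. Leave alone.
- canister: Loose stainless steel canister with lid, 104 mm wide, 152 mm high, origin at the centre of its underside; it stands on the side opposite the drawer unit. Leave alone.
- jar: Loose frosted glass jar with a blue silicone lid, 86 mm wide, 107 mm high, beyond the bearer; origin at the centre of its underside. Leave alone.
- plate: Loose grey ceramic plate, 140 mm wide, 18 mm high, beyond the bearer; origin at the centre of its underside. Leave alone.

How it is judged:
By the outcome, as a careful person would: the job done as asked, in the order asked, and still so for the second after the job is handed in, while the arm keeps its last pose, push and grip.
It also fails if it takes over 54 s, if anything falls off the work surface, if the arm or the gripper's body presses on something with over 40 N, if the wrist force passes 120 N, or if a joint passes its speed limit or range.

ROBOT

A 6-joint arm with a two-finger parallel gripper is mounted at the origin on the work surface. World frame = base frame: x ahead of the robot, y to its left, z up, the work surface at z = 0. Lengths are in m, angles in rad, forces in N, time in s.
With the tool pointing down it reaches from about 0.35 to 0.875 m from the base axis. Payload 4.2 kg.
Tool frame: the origin (TCP) lies midway between the tips of the shut fingers; the grasp point (between the pads) lies 19 mm behind it; z points along the fingers, x is the direction in which the jaws open and shut, and the axes are right-handed (so a half turn about z gives the same grasp; the last joint's range is limited). The gripper opens to 85 mm and grips with 20 to 120 N. Pads are 22 mm wide; open, the fingers measure 114 mm over their backs; the gripper's body (76 mm by 85 mm) begins 54 mm behind the grasp point. The pads swing forward as they close: fully open they stand 13 mm farther back than shut.
Start: joints at [1.447, 0.385, 0.008, 0, -1.194, -0.259], TCP at [0.233, 0.58, 0.205] pointing down, gripper open.
Joint ranges: [-3.14, 3.14], [-1.21, 2.06], [-1.07, 1.41], [-3.16, 2.05], [-2.99, -0.16], [-3.1, 3.1]. Speed limits (rad/s): [2.79, 2.79, 3.14, 3.14, 3.14, 3.14].

INTERFACE

Orientations are given as a unit quaternion [w, x, y, z].
In Python, from plant import ctrl gives the robot as it stands.
- The arm moves only by the tool send_rows, never from a script. Its argument "moves" is a list of rows, each a list of 7 numbers: the opening, from 0 (shut) to 1 (fully open), then the shift along the tool's x, y, z in m, then the turn, a rotation vector about the tool's x, y, z in rad. In form: [[grip, x, y, z, wx, wy, wz], ...]. A call has 1 to 10 rows; each row is the pose to reach, as a shift and turn from the pose measured when the call began, along the tool's axes at that moment; what a row does not reach only later rows make up. A row lasts 1/10 s, in which the tool goes at most 50 mm and 8.59 degrees, less where a joint would pass 70% of its speed; a pose out of reach is approached as far as the arm can. A call with a gripper value outside its range is refused whole. The fingers move at their own pace and stop on an object; "force" is the grip in N (left out, the last holds). Time passes only in rows, so rows that repeat a pose let the fingers close. It gives the time, the measured TCP pose, the force and the opening at its end, in the units of the state.
- ctrl.observe(): the state, without advancing time (a new reading comes with each control period).
- ctrl.capture(name): name is "scene" or "top" or "wrist"; returns a dict with "image" (420x560x3 uint8, red, green, blue), "camera_matrix" (3x3 intrinsics, pixels), "rvec" (rotation vector, rad) and "tvec" (3), from world to camera coordinates, as OpenCV has them. Camera axes: x right, y down, z forward; pixel columns grow to the right and rows downward; lengths in m; the calibration is good to about 2 mm. A picture is of the moment at which its call begins. There is no depth.
- ctrl.hand_in(): hands the job in, once; it reports no verdict.
The state is a dict: "clock": time; "qpos": joint angles; "dq": joint speeds; "tau": joint torques, N m; "tool_pos": TCP position; "tool_rot": TCP orientation; "ft_force": force on the tool from outside, world axes, zero at the start; "ft_torque": the same for the moment, N m; "width": opening from 0.0 (shut) to 1.0 (fully open).
Only numpy, scipy, OpenCV 4.12 (cv2) and the standard library are available. Lean on these libraries where they do the work, as an engineer would, in place of code of your own. Each camera call takes 0.05 s, during which the arm holds its last target.

## Working session

There is one attempt and no reset: what is moved stays moved. The work goes in short steps, Python scripts to look and compute and a tool call to move; the robot and the scene stay as the last step left them, time stands still between calls to the robot, and variables do not carry over. Pictures are saved under pics/ and viewed, and the job is handed in when it is done.

Besides the shell and the picture viewer there is one more tool, called after "Emit:" as name([rows], argument=value, ...), one row to a line, values as JSON. send_rows: Moves the arm, as the interface text tells. Its arguments: {"type":"object","properties":{"moves":{"type":"array","items":{"type":"array","items":{"type":"number"}}},"force":{"type":"number"}},"required":["moves"]}

```bash
ls; mkdir -p pics
python3 - <<'E'
from plant import ctrl
import cv2
print(ctrl.observe())
for n in ["scene","top","wrist"]:
    c=ctrl.capture(n); cv2.imwrite(f"pics/{n}0.png",c["image"][:,:,::-1]); print(n,c["camera_matrix"],c["rvec"],c["tvec"])
E
```

```text
pics
{'clock': 0.0, 'qpos': array([ 1.44657808e+00,  3.85542317e-01,  6.59561391e-03, -4.92719913e-04,
       -1.19399604e+00, -2.58576698e-01]), 'dq': array([ 2.29505413e-04, -1.44370734e-03, -1.67662925e-03,  6.60993440e-04,
        1.29483876e-03,  2.37811590e-05]), 'tau': array([ 6.44600959e-05, -3.92290163e+01,  1.88402635e+01,  4.18618172e+00,
       -4.55620393e-03, -1.00152803e-06]), 'tool_pos': array([0.23320501, 0.57915556, 0.20341935]), 'tool_rot': array([-8.78636885e-04, -5.59605236e-01,  8.28758575e-01, -6.57425780e-04]), 'ft_force': array([0.90783913, 0.51481842, 1.12784672]), 'ft_torque': array([-0.01572416, -0.0013056 , -0.00927478]), 'width': 1.0002937337795916}
scene [[386.9820183    0.         277.54076145]
 [  0.         386.9820183  208.5792762 ]
 [  0.           0.           1.        ]] [ 1.64201523  1.69103199 -0.88580808] [ 0.02225896 -0.2609406   1.38306369]
top [[546.28605426   0.         277.36026621]
 [  0.         546.28605426 205.17100178]
 [  0.           0.           1.        ]] [ 2.14472965 -2.15855709  0.12118167] [0.01753531 0.61264187 1.23842932]
wrist [[375.72517919   0.         277.21708443]
 [  0.         375.72517919 211.70449505]
 [  0.           0.           1.        ]] [-1.66188777  2.46405308  0.32931181] [ 0.62346292 -0.03482303  0.3789878 ]
```

View pics/scene0.png

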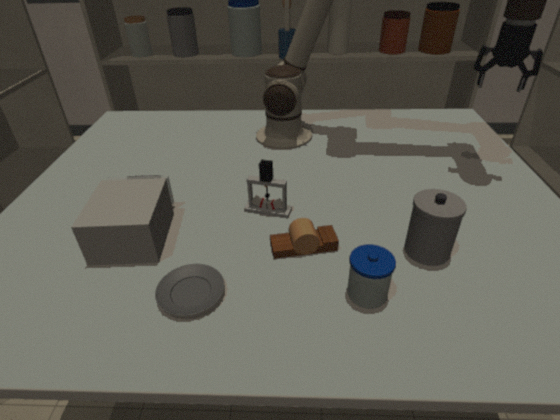

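View pics/top0.png

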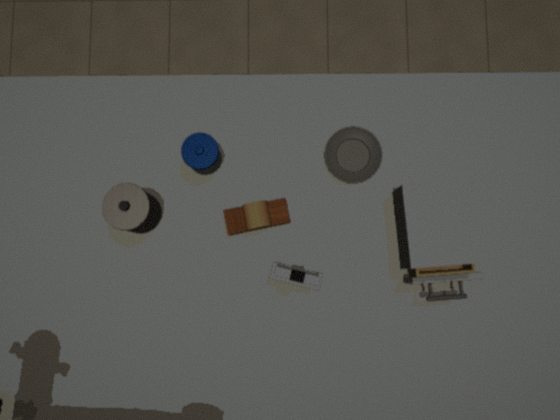

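View pics/wrist0.png

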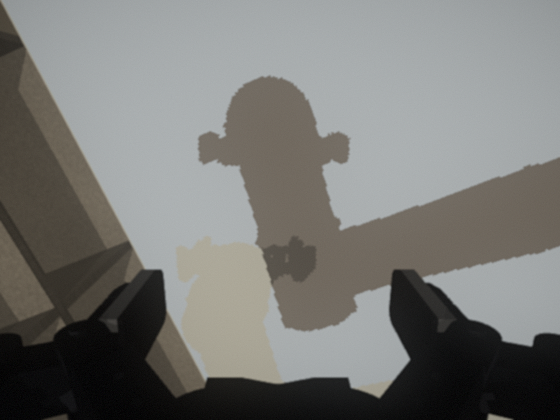

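The scene picture shows the drawer unit at left (px ~130,215), canister at right (435,225), gauge (267,190) and bearer (304,238). In the top picture the drawer unit is on the right (world -y), so the low end is -y and the target is pointer -0.262.

```bash
cat > h.py <<'E'
import numpy as np, cv2
from plant import ctrl
from scipy.spatial.transform import Rotation as R
def cam(n):
    c=ctrl.capture(n); c["R"]=cv2.Rodrigues(np.array(c["rvec"],float))[0]; return c
def ray(c,uv):
    d=c["R"].T@np.linalg.inv(c["camera_matrix"])@np.array([uv[0],uv[1],1.]); o=-c["R"].T@np.array(c["tvec"]); return o,d
def onz(c,uv,z):
    o,d=ray(c,uv); return o+d*(z-o[2])/d[2]
def proj(c,p):
    q=c["camera_matrix"]@(c["R"]@np.array(p)+c["tvec"]); return q[:2]/q[2]
def blob(mask,roi):
    m=np.zeros(mask.shape,np.uint8); x0,y0,x1,y1=roi; m[y0:y1,x0:x1]=mask[y0:y1,x0:x1]
    n,l,s,ct=cv2.connectedComponentsWithStats(m)
    i=1+np.argmax(s[1:,4]); return (l==i),s[i],ct[i]
def tri(a,ua,b,ub):
    (o1,d1),(o2,d2)=ray(a,ua),ray(b,ub)
    A=np.stack([d1,-d2],1); s=np.linalg.lstsq(A,o2-o1,rcond=None)[0]
    p,q=o1+s[0]*d1,o2+s[1]*d2; return (p+q)/2,np.linalg.norm(p-q)
E
python3 - <<'E'
from h import *
t=cam("top");s=cam("scene")
I=t["image"];S=s["image"]
a=cv2.resize(I[180:300,200:340],None,fx=5,fy=5,interpolation=cv2.INTER_NEAREST); cv2.imwrite("pics/tz.png",a[:,:,::-1])
a=cv2.resize(S[140:270,230:350],None,fx=4.5,fy=4.5,interpolation=cv2.INTER_NEAREST); cv2.imwrite("pics/sz.png",a[:,:,::-1])
hsv=cv2.cvtColor(I,cv2.COLOR_RGB2HSV)
wood=((hsv[...,1]>110)&(hsv[...,0]<25)&(hsv[...,2]>50)).astype(np.uint8)
m,st,c=blob(wood,(210,185,305,245)); print("bearer",st,c,cv2.minAreaRect(np.argwhere(m)[:,::-1].astype(np.float32)))
blk=(I.max(2)<45).astype(np.uint8)
m,st,c=blob(blk,(265,250,330,300)); print("grip",st,c,cv2.minAreaRect(np.argwhere(m)[:,::-1].astype(np.float32)),onz(t,c,.146))
E
```

```text
bearer [ 224  199   66   36 1478] [256.27740189 215.78755074] ((256.2528381347656, 215.31918334960938), (26.08591079711914, 62.8702278137207), 78.17852020263672)
grip [290 269  15  13 143] [297.02797203 275.34265734] ((297.058837890625, 275.2647399902344), (13.339459419250488, 10.6715669631958), 14.03624439239502) [ 0.45022004 -0.0281726   0.146     ]
```

View pics/tz.png

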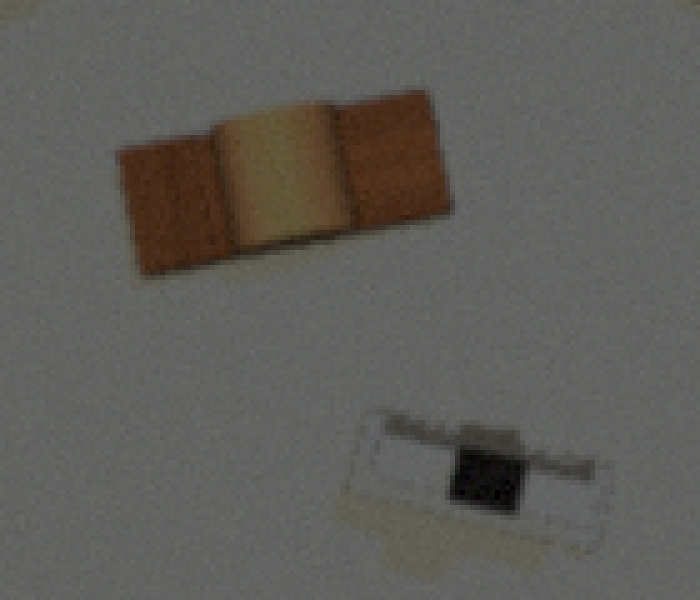

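View pics/sz.png

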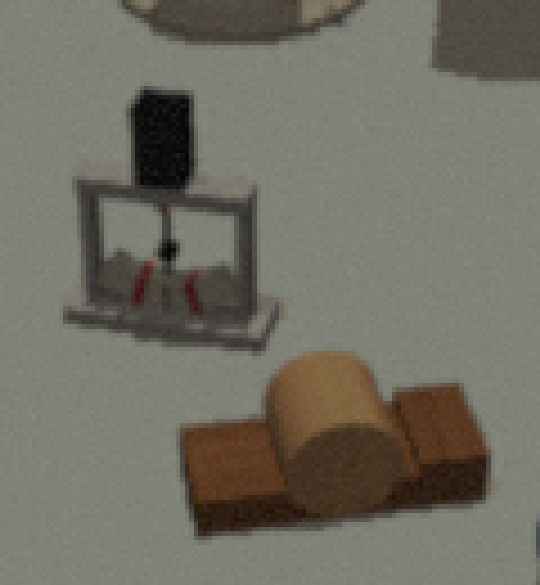

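Run:
```python
from h import *
t=cam("top");s=cam("scene")
def z(c,x0,y0,x1,y1,f,n):
    a=c["image"][y0:y1,x0:x1].astype(float)*1.9; a=np.clip(a,0,255).astype(np.uint8)
    cv2.imwrite(n,cv2.resize(a,None,fx=f,fy=f,interpolation=cv2.INTER_CUBIC)[:,:,::-1])
z(t,260,250,335,305,10,"pics/tz2.png"); z(s,235,150,305,225,8,"pics/sz2.png"); z(t,215,190,295,245,10,"pics/tz3.png")
```

```text
(no output)
```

View pics/tz2.png

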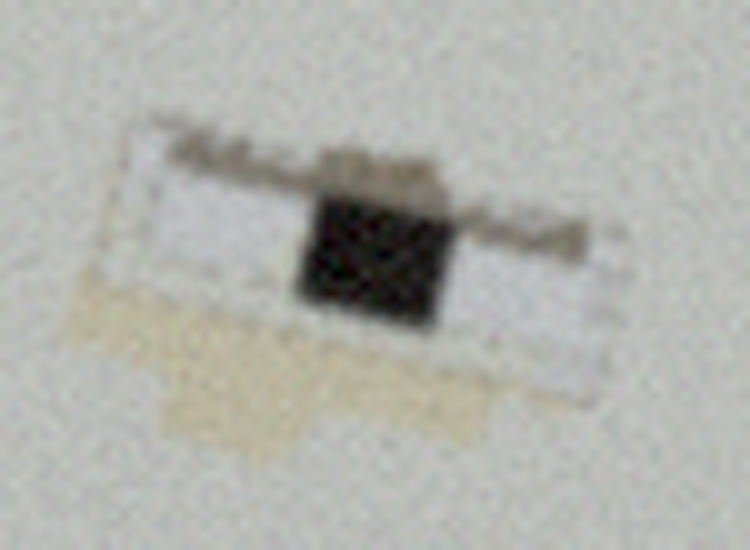

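View pics/sz2.png

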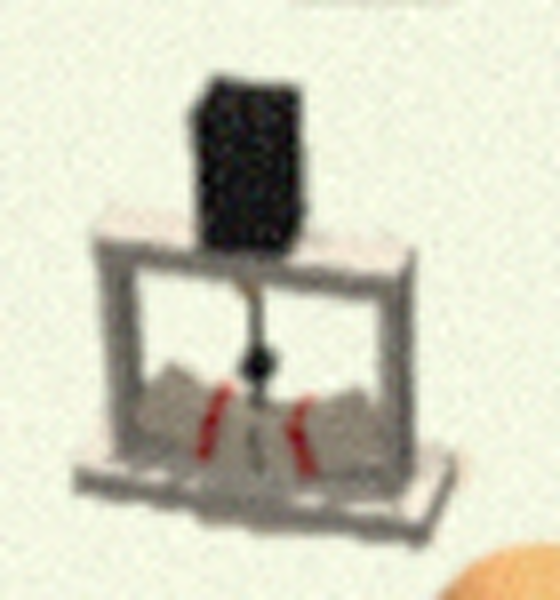

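View pics/tz3.png

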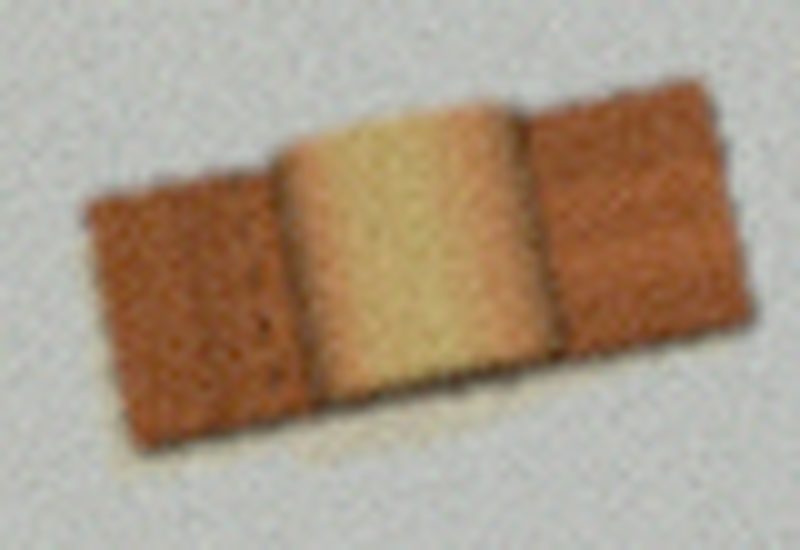

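Zooms: foot edges in the top crop run from (130,118) to (630,232), grip top is centred near (375,260), pointer hangs on the middle line. Bearer corners are (88,205), (135,452), (705,80), (752,322). The raised pad end is at the left (+y).

Run:
```python
from h import *
t=cam("top");s=cam("scene")
f=lambda c,o,k,p,z: onz(c,(o[0]+(p[0]+.5)/k-.5,o[1]+(p[1]+.5)/k-.5),z)
T=lambda p,z:f(t,(260,250),10,p,z); B=lambda p,z:f(t,(215,190),10,p,z)
ang=lambda a,b:np.degrees(np.arctan2(-(b-a)[0],(b-a)[1]))  # yaw of y-dir
TL,TR,BR,BL=T((130,118),.012),T((630,232),.012),T((590,402),.012),T((95,280),.012)
print("foot yaw",ang(TR,TL),ang(BR,BL),np.linalg.norm(TR-TL),"ctr",(TL+TR+BR+BL)/4)
g=[T(p,.146) for p in[(318,197),(453,220),(432,327),(298,295)]]
print("grip yaw",ang(g[1],g[0]),ang(g[2],g[3]),"c",sum(g)/4)
TL,BL,TR,BR=B((88,205),.031),B((135,452),.031),B((705,80),.024),B((752,322),.024)
for a in (TL,BL,TR,BR): print(a)
print("bearer yaw",ang(TR,TL),ang(BR,BL),"ctr",(TL+TR+BR+BL)/4,np.linalg.norm(TR-TL))
# crown silhouettes z~.032..
c=[B(p,.040) for p in[(275,155),(515,105),(320,405),(560,350)]]
print("crown",ang(c[1],c[0]),ang(c[3],c[2]),sum(c)/4)
# scene check: grip centre two views
S=s["image"]; m,st,c=blob((S.max(2)<45).astype(np.uint8),(255,155,275,184)); 
print("scene grip",c, "pred", proj(s,[.4502,-.0282,.121]))
print(proj(s,[*((TL+TR+BR+BL)/4)[:2],.062]))
```

```text
foot yaw -13.115530828768303 -14.040640852409297 0.1203737245809645 ctr [ 0.44980402 -0.02804093  0.012     ]
grip yaw -9.941391539634155 -13.64351287715389 c [ 0.44985253 -0.02826373  0.146     ]
[0.60300233 0.14070824 0.031     ]
[0.54480929 0.12932579 0.031     ]
[ 0.63256953 -0.0045435   0.024     ]
[ 0.57498773 -0.01517822  0.024     ]
bearer yaw 11.505834129799208 11.79619055623685 ctr [0.58884222 0.06257808 0.0275    ] 0.14839571660099227
crown 11.458323162542275 12.566650805386864 [0.59005995 0.06277842 0.04      ]
scene grip [265.57370518 170.84860558] pred [266.38875567 170.18080921]
[303.82682578 224.40696275]
```

```bash
cat >> h.py <<'E'
def tgt(yaw_deg,tilt_deg,flip):
    """tool: x along gauge y (flip: minus), z down; gauge yaw, turn about gauge x by tilt"""
    G=R.from_euler('z',yaw_deg,degrees=True)*R.from_euler('x',tilt_deg,degrees=True)
    M=G.as_matrix(); s=-1 if flip else 1
    x=s*M[:,1]; z=-M[:,2]; y=np.cross(z,x)
    return R.from_matrix(np.stack([x,y,z],1))
def cur():
    o=ctrl.observe(); q=o["tool_rot"]; return np.array(o["tool_pos"]),R.from_quat([q[1],q[2],q[3],q[0]]),o
def rel(p,r):
    p0,r0,o=cur(); return r0.inv().apply(np.array(p)-p0),(r0.inv()*r).as_rotvec()
E
python3 - <<'E'
from h import *
p,r,o=cur(); print(r.as_matrix().round(3), o["clock"])
for f in(0,1):
    print(f,[a.round(4) for a in rel([.45,-.0282,.25],tgt(-13.5,0,f))],[a.round(4) for a in rel([.45,-.0282,.105],tgt(-13.5,0,f))])
E
```

```text
[[-0.374 -0.928 -0.   ]
 [-0.928  0.374 -0.   ]
 [ 0.    -0.    -1.   ]] 0.45
0 [array([ 0.483 , -0.428 , -0.0454]), array([-4.0000e-04,  0.0000e+00,  2.9944e+00])] [array([ 0.4829, -0.428 ,  0.0996]), array([-4.0000e-04,  0.0000e+00,  2.9944e+00])]
1 [array([ 0.483 , -0.428 , -0.0454]), array([-0.    , -0.0003, -0.1472])] [array([ 0.4829, -0.428 ,  0.0996]), array([-0.    , -0.0003, -0.1472])]
```

Emit:
send_rows([
  [1,0.03,-0.027,-0.02,0,0,0],
  [1,0.06,-0.054,-0.045,0,0,0],
  [1,0.1,-0.088,-0.045,0,0,-0.03],
  [1,0.14,-0.123,-0.045,0,0,-0.04],
  [1,0.18,-0.158,-0.045,0,0,-0.05],
  [1,0.215,-0.19,-0.045,0,0,-0.06],
  [1,0.25,-0.221,-0.045,0,0,-0.07],
  [1,0.285,-0.252,-0.045,0,0,-0.08],
  [1,0.32,-0.283,-0.045,0,0,-0.09],
  [1,0.35,-0.31,-0.045,0,0,-0.1],
])

```text
clock: 1.45
tool_pos: [0.3903, 0.1371, 0.25]
tool_rot: [0.001, -0.6, 0.8, -0.0]
ft_force: [1.1, 0.8, -0.2]
width: 1.002
```

Run:
```python
from h import *
print(cur()[0],[a.round(4) for a in rel([.45,-.0282,.23],tgt(-13.5,0,1))])
```

```text
[0.39034008 0.13710176 0.24998738] [array([ 0.1421, -0.1034,  0.0199]), array([-0.0008,  0.0009, -0.047 ])]
```

Emit:
send_rows([
  [1,0.04,-0.029,0.0,0,0,-0.01],
  [1,0.075,-0.055,0.01,0,0,-0.03],
  [1,0.11,-0.08,0.02,0,0,-0.04],
  [1,0.142,-0.1034,0.02,0,0,-0.047],
  [1,0.142,-0.1034,0.02,0,0,-0.047],
  [1,0.142,-0.1034,0.02,0,0,-0.047],
])

```text
clock: 2.05
tool_pos: [0.4501, -0.0289, 0.2298]
tool_rot: [0.001, -0.618, 0.786, 0.0]
ft_force: [0.3, 0.6, 0.2]
width: 0.998
```

Run:
```python
from h import *
w=cam("wrist"); cv2.imwrite("pics/w1.png",np.clip(w["image"]*1.6,0,255).astype(np.uint8)[:,:,::-1])
print(cur()[0],[a.round(4) for a in rel([.45,-.0282,.105],tgt(-13.5,0,1))],proj(w,[.45,-.0282,.146]))
for a,b in((1,1),(1,-1),(-1,1),(-1,-1)):
  v=R.from_euler('z',-13.5,degrees=True).apply([a*.012,b*.015,0]); print(proj(w,v+[.45,-.0282,.146]).round(1))
```

```text
[ 0.44993687 -0.02806914  0.22998342] [array([0.0003, 0.    , 0.125 ]), array([-0.0008,  0.0012, -0.0008])] [275.62792885 208.72979544]
[253.8 192. ]
[297.3 191.8]
[254.5 225.2]
[296.9 225.1]
```

View pics/w1.png

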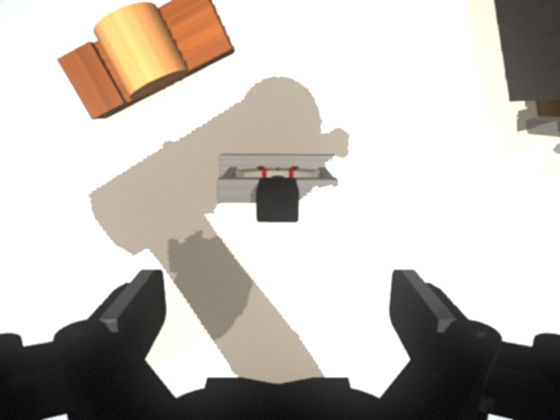

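Emit:
send_rows([
  [1,0.001,-0.0015,0.04,0,0,0],
  [1,0.001,-0.0015,0.08,0,0,0],
  [1,0.001,-0.0015,0.11,0,0,0],
  [1,0.001,-0.0015,0.125,0,0,0],
  [1,0.001,-0.0015,0.125,0,0,0],
  [1,0.001,-0.0015,0.125,0,0,0],
], force=50)

```text
clock: 2.7
tool_pos: [0.4519, -0.0282, 0.1058]
tool_rot: [0.001, -0.62, 0.785, -0.0]
ft_force: [-0.2, 0.1, 0.3]
width: 1.0
```

Emit:
send_rows([
  [0.6,0,0,0,0,0,0],
  [0.5,0,0,0,0,0,0],
  [0.4,0,0,0,0,0,0],
  [0.2,0,0,0,0,0,0],
  [0,0,0,0,0,0,0],
  [0,0,0,0,0,0,0],
  [0,0,0,0,0,0,0],
  [0,0,0,0,0,0,0],
], force=50)

```text
clock: 3.5
tool_pos: [0.4522, -0.0286, 0.1065]
tool_rot: [0.001, -0.62, 0.785, -0.001]
ft_force: [-0.9, -1.7, 5.5]
width: 0.333
```

Run:
```python
from h import *
w=cam("wrist"); cv2.imwrite("pics/w2.png",np.clip(w["image"]*1.6,0,255).astype(np.uint8)[:,:,::-1])
print(cur()[0],cur()[2]["ft_force"],cur()[2]["width"],[a.round(4) for a in rel([.45,-.0282,.105],tgt(-13.5,0,1))])
```

```text
[ 0.45220613 -0.02862151  0.10646969] [-1.00874524 -1.04463651  5.00702248] 0.3353246635958762 [array([0.0001, 0.0022, 0.0015]), array([-0.0029,  0.0012,  0.0017])]
```

View pics/w2.png

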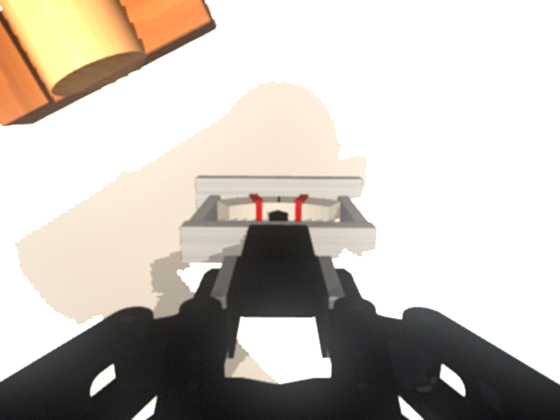

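The grip is held (width 0.33), with the foot square in the wrist view (edges level at rows 178 and 228). Now I lift it.

Emit:
send_rows([
  [0,0,0,-0.01,0,0,0],
  [0,0,0,-0.03,0,0,0],
  [0,0,0,-0.06,0,0,0],
  [0,0,0,-0.09,0,0,0],
  [0,0,0,-0.11,0,0,0],
  [0,0,0,-0.11,0,0,0],
  [0,0,0,-0.11,0,0,0],
], force=60)

```text
clock: 4.25
tool_pos: [0.4506, -0.0285, 0.2152]
tool_rot: [0.001, -0.619, 0.785, 0.0]
ft_force: [-0.4, -0.1, -5.8]
width: 0.33
```

Run:
```python
from h import *
print(cur()[0],cur()[2]["ft_force"],cur()[2]["width"],[a.round(4) for a in rel([.5888,.0626,.2165],tgt(11.65,0,1))])
```

```text
[ 0.4506004  -0.02845627  0.21515201] [-0.3913778  -0.12731645 -5.77202221] 0.3295794364157538 [array([-0.1207, -0.1132, -0.0011]), array([-0.0005,  0.0014, -0.438 ])]
```

Emit:
send_rows([
  [0,-0.012,-0.011,-0.001,0,0,-0.04],
  [0,-0.03,-0.028,-0.001,0,0,-0.11],
  [0,-0.055,-0.052,-0.001,0,0,-0.2],
  [0,-0.08,-0.075,-0.001,0,0,-0.29],
  [0,-0.1,-0.094,-0.001,0,0,-0.37],
  [0,-0.114,-0.107,-0.001,0,0,-0.42],
  [0,-0.1207,-0.1132,-0.001,0,0,-0.438],
  [0,-0.1207,-0.1132,-0.001,0,0,-0.438],
  [0,-0.1207,-0.1132,-0.001,0,0,-0.438],
  [0,-0.1207,-0.1132,-0.001,0,0,-0.438],
])

```text
clock: 5.25
tool_pos: [0.5878, 0.062, 0.2161]
tool_rot: [-0.0, 0.775, -0.632, -0.001]
ft_force: [0.1, -0.1, -4.8]
width: 0.331
```

```bash
cat > look.py <<'E'
from h import *
import sys
n=sys.argv[1]
def z(c,x0,y0,x1,y1,f,n,g=1.7):
    a=np.clip(c["image"][y0:y1,x0:x1].astype(float)*g,0,255).astype(np.uint8)
    cv2.imwrite(n,cv2.resize(a,None,fx=f,fy=f,interpolation=cv2.INTER_CUBIC)[:,:,::-1])
s=cam("scene"); z(s,255,140,365,270,4.5,f"pics/s{n}.png",1.9)
w=cam("wrist"); z(w,0,0,560,420,1,f"pics/w{n}.png")
p,r,o=cur(); print(o["clock"],p,o["ft_force"].round(2),o["ft_torque"].round(3),o["width"])
E
python3 look.py 3;python3 - <<'E'
from h import *
t=cam("top")
a=np.clip(t["image"][180:260,210:310]*1.8,0,255).astype(np.uint8); cv2.imwrite("pics/t3.png",cv2.resize(a,None,fx=7,fy=7,interpolation=cv2.INTER_CUBIC)[:,:,::-1])
E
```

```text
5.35 [0.5880994  0.06211974 0.21668465] [-0.42 -0.69 -5.23] [0.034 0.041 0.   ] 0.3321672296199978
```

View pics/s3.png

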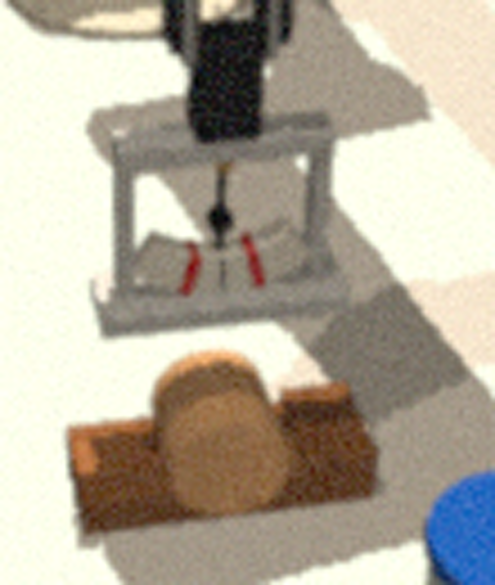

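View pics/w3.png

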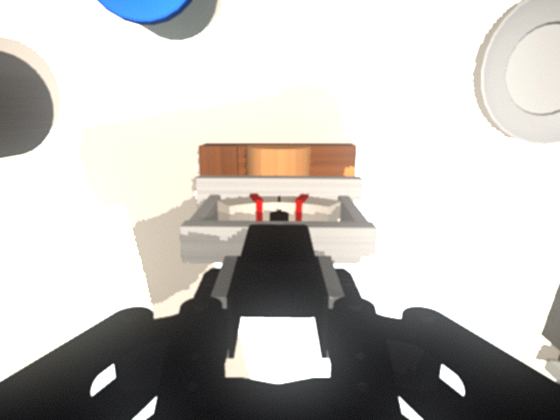

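View pics/t3.png

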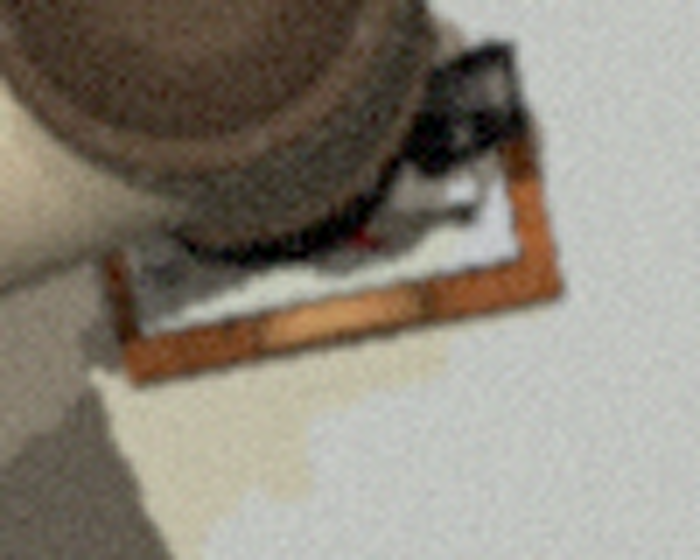

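Run:
```python
from h import *
t=cam("top"); s=cam("scene"); w=cam("wrist")
f=lambda c,o,k,p,z: onz(c,(o[0]+(p[0]+.5)/k-.5,o[1]+(p[1]+.5)/k-.5),z)
p0=cur()[0]
Rb=R.from_euler('z',11.65,degrees=True)
loc=lambda p,o=(.5888,.0626): Rb.inv().apply(np.array(p)-[*o,0]).round(4)
# near foot top edge in top
for q in[(520,255),(135,335),(330,298)]: print("foot near edge top",loc(f(t,(210,180),7,q,.122)))
for q in[(560,292),(135,382)]: print("bearer near",loc(f(t,(210,180),7,q,.024 if q[0]>300 else .031)))
# scene: foot far (x+) lower edge corners, zoom offs 255,140 k4.5
for q in[(105,335),(345,303)]: print("foot far bottom scene",loc(f(s,(255,140),4.5,q,.110)))
for q in[(80,530),(378,488)]: print("bearer far bottom scene",loc(f(s,(255,140),4.5,q,0)))
for q in[(75,430),(350,385),(350,385)]: print("bearer near? top scene",loc(f(s,(255,140),4.5,q,.024 if q[0]<200 else .031)))
# wrist
for q in[(196,178),(361,178)]: print("wrist foot far edge, z .122/.110",loc(onz(w,q,.122)),loc(onz(w,q,.11)))
for q in[(199,144),(355,144)]: print("wrist bearer far edge",loc(onz(w,q,.031 if q[0]<300 else .024)))
print("wrist crown far",[loc(onz(w,q,.055)) for q in[(246,150),(311,150)]])
print("tcp",loc(p0))
```

```text
foot near edge top [-0.0231 -0.0606  0.122 ]
foot near edge top [-0.0226  0.0616  0.122 ]
foot near edge top [-0.0239 -0.      0.122 ]
bearer near [-0.0281 -0.0732  0.024 ]
bearer near [-0.0286  0.0721  0.031 ]
foot far bottom scene [ 0.0141 -0.0601  0.11  ]
foot far bottom scene [0.011  0.0575 0.11  ]
bearer far bottom scene [ 0.0273 -0.0775  0.    ]
bearer far bottom scene [0.0249 0.0776 0.    ]
bearer near? top scene [-0.0218 -0.0719  0.024 ]
bearer near? top scene [-0.0225  0.0743  0.031 ]
bearer near? top scene [-0.0225  0.0743  0.031 ]
wrist foot far edge, z .122/.110 [0.019  0.0572 0.122 ] [0.0169 0.0598 0.11  ]
wrist foot far edge, z .122/.110 [ 0.0189 -0.0603  0.122 ] [ 0.0168 -0.063   0.11  ]
wrist bearer far edge [0.0349 0.0726 0.031 ]
wrist bearer far edge [ 0.0342 -0.0747  0.024 ]
wrist crown far [array([0.0318, 0.0267, 0.055 ]), array([ 0.0318, -0.0302,  0.055 ])]
tcp [-3.000e-04 -2.000e-04  2.167e-01]
```

Foot vs bearer: all three views agree the foot sits ~4.5 mm too near the robot across the bearer; along the bearer it is within 1 mm and the yaw matches. I'll correct that and descend.

Emit:
send_rows([
  [0,0,-0.002,0.01,0,0,0],
  [0,0,-0.0045,0.025,0,0,0],
  [0,0,-0.0045,0.038,0,0,0],
  [0,0,-0.0045,0.043,0,0,0],
  [0,0,-0.0045,0.044,0,0,0],
  [0,0,-0.0045,0.044,0,0,0],
  [0,0,-0.0045,0.044,0,0,0],
])

```text
clock: 6.25
tool_pos: [0.5935, 0.0635, 0.1735]
tool_rot: [-0.002, 0.775, -0.632, 0.0]
ft_force: [-0.1, 0.3, -4.0]
width: 0.336
```

```bash
python3 look.py 4
python3 - <<'E'
from h import *
print([a.round(4) for a in rel(cur()[0],tgt(11.65,0,1))])
E
```

```text
6.35 [0.59339435 0.06353073 0.17348068] [-0.54 -0.69 -4.56] [-0.042  0.015  0.029] 0.33446004179996097
[array([0., 0., 0.]), array([-0.0028,  0.0016, -0.0002])]
```

View pics/s4.png

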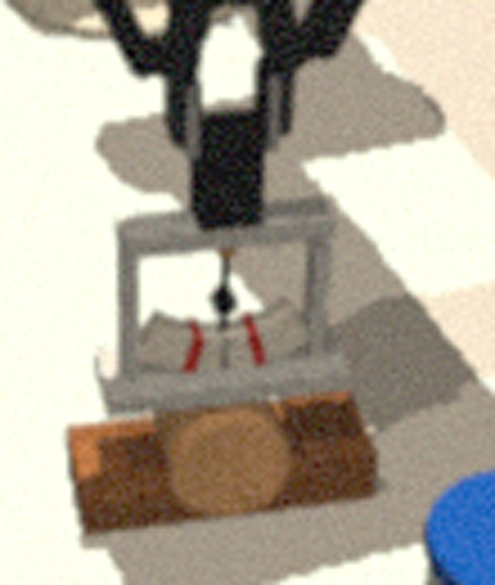

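View pics/w4.png

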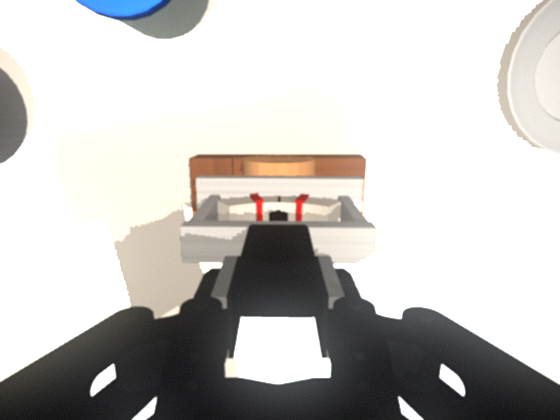

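Run:
```python
from h import *
s=cam("scene"); w=cam("wrist")
f=lambda c,o,k,p,z: onz(c,(o[0]+(p[0]+.5)/k-.5,o[1]+(p[1]+.5)/k-.5),z)
Rb=R.from_euler('z',11.65,degrees=True)
loc=lambda p,o=(.5888,.0626): Rb.inv().apply(np.array(p)-[*o,0]).round(4)
z=cur()[0][2]-.1065;print(z)
for q in[(106,412),(354,380)]: print("foot far bottom scene",loc(f(s,(255,140),4.5,q,z)))
for q in[(85,532),(378,490)]: print("bearer far bottom scene",loc(f(s,(255,140),4.5,q,0)))
for q in[(168,465),(292,460)]: print("crown front face scene",loc(f(s,(255,140),4.5,q,.032)))
for q in[(196,178),(363,178)]: print("wrist foot far edge",loc(onz(w,q,z+.012)))
for q in[(190,155),(365,155)]: print("wrist bearer far edge",loc(onz(w,q,.031 if q[0]<300 else .024)))
print("crown",[loc(onz(w,q,.045)) for q in[(243,165),(315,165)]])
```

```text
0.06676649098011879
foot far bottom scene [ 0.0184 -0.0613  0.0668]
foot far bottom scene [0.0171 0.0629 0.0668]
bearer far bottom scene [ 0.0292 -0.0753  0.    ]
bearer far bottom scene [0.0263 0.0772 0.    ]
crown front face scene [ 0.0231 -0.0317  0.032 ]
crown front face scene [0.031  0.0294 0.032 ]
wrist foot far edge [0.0241 0.0573 0.0788]
wrist foot far edge [ 0.024  -0.0616  0.0788]
wrist bearer far edge [0.0349 0.0717 0.031 ]
wrist bearer far edge [ 0.0339 -0.0746  0.024 ]
crown [array([0.0285, 0.0268, 0.045 ]), array([ 0.0285, -0.0305,  0.045 ])]
```

Foot and bearer now agree within 1 mm in both views (foot ~5 mm above the crown). Descending gently to contact.

Emit:
send_rows([
  [0,0,0,0.001,0,0,0],
  [0,0,0,0.002,0,0,0],
  [0,0,0,0.003,0,0,0],
  [0,0,0,0.0035,0,0,0],
  [0,0,0,0.0035,0,0,0],
  [0,0,0,0.0035,0,0,0],
])

```text
clock: 7.05
tool_pos: [0.5932, 0.0635, 0.1697]
tool_rot: [-0.001, 0.775, -0.632, 0.0]
ft_force: [0.0, -0.0, -4.3]
width: 0.335
```

Run:
```python
from h import *
p,r,o=cur();print(p,o["ft_force"],o["ft_torque"])
```

```text
[0.59324491 0.06347302 0.16973622] [ 0.02273624 -0.00764812 -4.31288016] [-0.00461293  0.03593495  0.00775321]
```

Emit:
send_rows([
  [0,0,0,0.0005,0,0,0],
  [0,0,0,0.001,0,0,0],
  [0,0,0,0.001,0,0,0],
  [0,0,0,0.001,0,0,0],
])

```text
clock: 7.45
tool_pos: [0.5932, 0.0634, 0.1687]
tool_rot: [-0.001, 0.775, -0.632, 0.0]
ft_force: [0.6, 0.2, -4.6]
width: 0.332
```

Emit:
send_rows([
  [0,0,0,0.0003,0,0,0],
  [0,0,0,0.0005,0,0,0],
  [0,0,0,0.0005,0,0,0],
])

```text
clock: 7.75
tool_pos: [0.5933, 0.0634, 0.1683]
tool_rot: [-0.001, 0.775, -0.632, 0.0]
ft_force: [0.2, -0.6, -4.1]
width: 0.33
```

Emit:
send_rows([
  [0,0,0,0.0005,0,0,0],
  [0,0,0,0.0005,0,0,0],
  [0,0,0,0.0005,0,0,0],
])

```text
clock: 8.05
tool_pos: [0.5935, 0.0635, 0.1683]
tool_rot: [-0.002, 0.775, -0.632, 0.0]
ft_force: [-0.7, 0.5, -1.1]
width: 0.332
```

Emit:
send_rows([
  [0,0,0,0.0005,0,0,0],
  [0,0,0,0.0005,0,0,0],
  [0,0,0,0.0005,0,0,0],
])

```text
clock: 8.35
tool_pos: [0.5937, 0.0635, 0.1683]
tool_rot: [-0.002, 0.775, -0.632, 0.001]
ft_force: [-1.1, -0.2, 1.0]
width: 0.331
```

Emit:
send_rows([
  [0,0,0,0,0,0,0],
  [0,0,0,0,0,0,0],
  [0,0,0,0,0,0,0],
  [0,0,0,0,0,0,0],
  [0,0,0,0,0,0,0],
  [0,0,0,0,0,0,0],
  [0,0,0,0,0,0,0],
  [0,0,0,0,0,0,0],
  [0,0,0,0,0,0,0],
  [0,0,0,0,0,0,0],
])

```text
clock: 9.35
tool_pos: [0.5937, 0.0635, 0.1683]
tool_rot: [-0.002, 0.775, -0.632, 0.001]
ft_force: [-1.2, -0.1, -0.3]
width: 0.331
```

```bash
python3 look.py 5
python3 - <<'E'
from h import *
p0,r0,o=cur()
print("cur gauge orientation residual",[a.round(4) for a in rel(p0,tgt(11.65,0,1))])
c=np.array([p0[0],p0[1],p0[2]-.1065]) # foot middle approx
Rb=R.from_euler('z',11.65,degrees=True)
for d in (3,6,9,12,15):
    ph=np.radians(d); rr=.03
    dy=-rr*np.sin(ph)+rr*ph*np.cos(ph); dz=rr*np.cos(ph)+rr*ph*np.sin(ph)-rr
    fm=c+Rb.apply([0,dy,dz]); T=tgt(11.65,d,1)
    p=fm-T.apply([0,0,.1065]); a,b=rel(p,T); print(d,a.round(4),b.round(4))
E
```

```text
9.45 [0.59369138 0.06348202 0.16834359] [-0.25  0.42  0.12] [ 0.104  0.412 -0.016] 0.3337109594725583
cur gauge orientation residual [array([0., 0., 0.]), array([-0.0039,  0.0012,  0.0001])]
3 [0.0056 0.     0.0001] [-0.0039 -0.0511  0.0002]
6 [0.0111 0.     0.0004] [-0.0039 -0.1035  0.0003]
9 [0.0167 0.     0.0009] [-0.0039 -0.1559  0.0004]
12 [0.0222 0.     0.0016] [-0.0039 -0.2082  0.0005]
15 [0.0277 0.     0.0026] [-0.0039 -0.2606  0.0006]
```

View pics/s5.png

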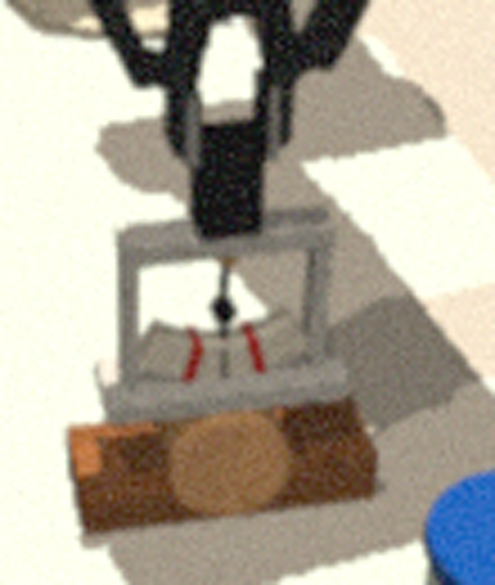

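View pics/w5.png

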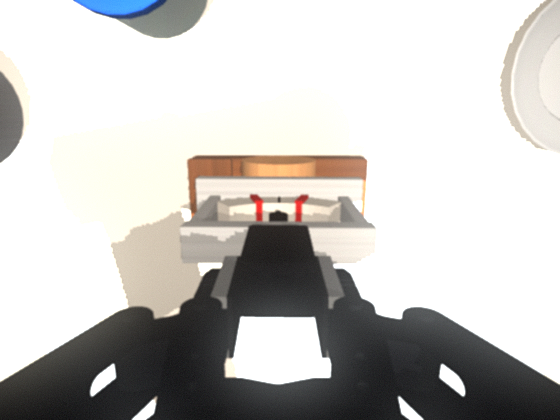

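The foot rests on the crown, with the pointer on the black middle line (crop px 223,350) and the gauge level. Now I rock it about the crown, low end to -y.

Emit:
send_rows([
  [0,0.001,0,0,-0.001,-0.01,0],
  [0,0.003,0,0,-0.002,-0.028,0],
  [0,0.005,0,0.0001,-0.003,-0.046,0],
  [0,0.007,0,0.0002,-0.004,-0.065,0],
  [0,0.009,0,0.0003,-0.004,-0.083,0],
  [0,0.0111,0,0.0004,-0.004,-0.103,0],
  [0,0.013,0,0.0006,-0.004,-0.121,0],
  [0,0.0148,0,0.0007,-0.004,-0.139,0],
  [0,0.016,0,0.0008,-0.004,-0.15,0],
  [0,0.0167,0,0.0009,-0.004,-0.156,0],
])

```text
clock: 10.45
tool_pos: [0.5972, 0.0469, 0.1675]
tool_rot: [-0.05, 0.773, -0.63, -0.061]
ft_force: [0.1, 1.0, 0.5]
width: 0.332
```

```bash
cat > plan.py <<'E'
from h import *
p0,r0,o=cur()
Rb=R.from_euler('z',11.65,degrees=True)
print(o["clock"],p0.round(4),"F",o["ft_force"].round(2),"T",o["ft_torque"].round(2),o["width"])
G=Rb.inv()*r0*tgt(0,0,1).inv(); print("gauge (tool-derived) turn deg",G.as_euler('ZYX',degrees=True).round(2))
foot=p0+r0.apply([0,0,.1065]); print("foot mid rel start", Rb.inv().apply(foot-np.array([.59369,.06348,.0618])).round(4))
def roll(d):
    ph=np.radians(d); rr=.03
    dy=-rr*np.sin(ph)+rr*ph*np.cos(ph); dz=rr*np.cos(ph)+rr*ph*np.sin(ph)-rr
    fm=np.array([.59369,.06348,.0618])+Rb.apply([0,dy,dz]); T=tgt(11.65,d,1)
    return rel(fm-T.apply([0,0,.1065]),T)
for d in (9,11,13,14,15,16): a,b=roll(d); print(d,a.round(4),b.round(4))
E
python3 plan.py; python3 look.py 6
```

```text
10.45 [0.5972 0.0469 0.1675] F [0.12 0.99 0.49] T [0.07 0.26 0.07] 0.3318644380037832
gauge (tool-derived) turn deg [-0.   -0.01  9.06]
foot mid rel start [ 0.0001 -0.0001  0.0005]
9 [-0.0002  0.0001  0.0002] [-0.0001  0.001  -0.    ]
11 [0.0035 0.0001 0.    ] [-0.0001 -0.0339 -0.    ]
13 [0.0073 0.0001 0.    ] [-0.0001 -0.0688 -0.    ]
14 [0.0091 0.0001 0.    ] [-0.0001 -0.0862 -0.    ]
15 [0.011  0.0001 0.0001] [-1.000e-04 -1.037e-01 -0.000e+00]
16 [0.0128 0.0001 0.0001] [-1.000e-04 -1.211e-01 -0.000e+00]
10.55 [0.59719582 0.04701565 0.16746388] [-1.08  1.11  0.64] [0.097 0.301 0.018] 0.329611778209212
```

View pics/s6.png

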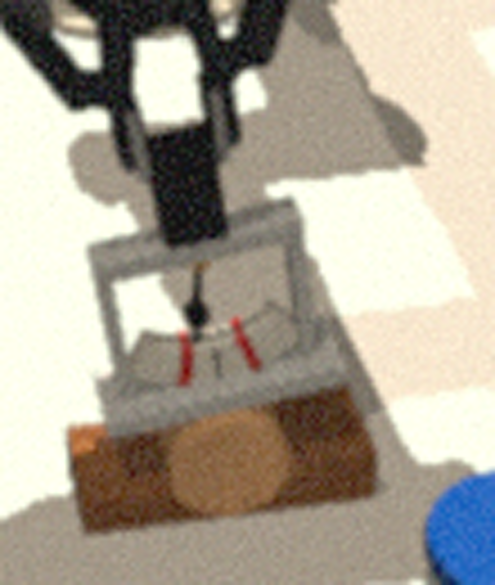

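The gauge tilts towards the drawer unit and the pointer moves towards the left red mark (185,355). The press is about 5 N. Continuing to 15°.

Emit:
send_rows([
  [0,0.001,0,0,0,-0.01,0],
  [0,0.003,0,0,0,-0.028,0],
  [0,0.005,0,0,0,-0.047,0],
  [0,0.007,0,0,0,-0.066,0],
  [0,0.009,0,0,0,-0.085,0],
  [0,0.0103,0,0.0001,0,-0.097,0],
  [0,0.011,0,0.0001,0,-0.104,0],
  [0,0.011,0,0.0001,0,-0.104,0],
])

```text
clock: 11.35
tool_pos: [0.5995, 0.0362, 0.1658]
tool_rot: [-0.083, 0.768, -0.626, -0.101]
ft_force: [-1.0, 1.0, 2.8]
width: 0.333
```

Emit:
send_rows([
  [0,0,0,0,0,0,0],
  [0,0,0,0,0,0,0],
  [0,0,0,0,0,0,0],
  [0,0,0,0,0,0,0],
  [0,0,0,0,0,0,0],
  [0,0,0,0,0,0,0],
  [0,0,0,0,0,0,0],
  [0,0,0,0,0,0,0],
  [0,0,0,0,0,0,0],
  [0,0,0,0,0,0,0],
])

```text
clock: 12.35
tool_pos: [0.5995, 0.0362, 0.1658]
tool_rot: [-0.083, 0.768, -0.626, -0.101]
ft_force: [-0.6, 1.2, 1.5]
width: 0.334
```

Emit:
send_rows([
  [0,0,0,0,0,0,0],
  [0,0,0,0,0,0,0],
  [0,0,0,0,0,0,0],
  [0,0,0,0,0,0,0],
  [0,0,0,0,0,0,0],
  [0,0,0,0,0,0,0],
  [0,0,0,0,0,0,0],
  [0,0,0,0,0,0,0],
  [0,0,0,0,0,0,0],
  [0,0,0,0,0,0,0],
])

```text
clock: 13.35
tool_pos: [0.5995, 0.0362, 0.1658]
tool_rot: [-0.083, 0.768, -0.626, -0.101]
ft_force: [-1.3, 0.9, 2.5]
width: 0.332
```

```bash
python3 plan.py; python3 look.py 7
python3 - <<'E'
from h import *
s=cam("scene"); a=np.clip(s["image"][185:235,270:335].astype(float)*1.9,0,255).astype(np.uint8)
cv2.imwrite("pics/s7z.png",cv2.resize(a,None,fx=10,fy=10,interpolation=cv2.INTER_CUBIC)[:,:,::-1])
E
```

```text
13.35 [0.5995 0.0362 0.1658] F [-1.32  0.92  2.51] T [0.14 0.39 0.11] 0.332024852035094
gauge (tool-derived) turn deg [-0.03 -0.02 15.02]
foot mid rel start [ 0.0002 -0.0003  0.0011]
9 [-0.0112  0.0002  0.0014] [-0.0004  0.105  -0.0004]
11 [-0.0075  0.0002  0.0009] [-0.0004  0.0701 -0.0004]
13 [-0.0038  0.0002  0.0005] [-0.0004  0.0352 -0.0004]
14 [-0.0019  0.0002  0.0003] [-0.0004  0.0178 -0.0004]
15 [-0.0001  0.0002  0.0002] [-0.0004  0.0003 -0.0004]
16 [0.0018 0.0002 0.    ] [-0.0004 -0.0171 -0.0004]
13.45 [0.59953058 0.03620538 0.1658285 ] [-0.72  0.73  1.98] [0.131 0.437 0.084] 0.3329474516180501
```

View pics/s7.png

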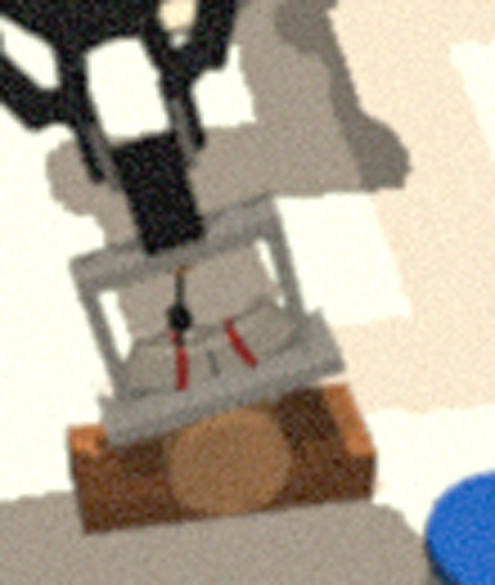

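View pics/s7z.png

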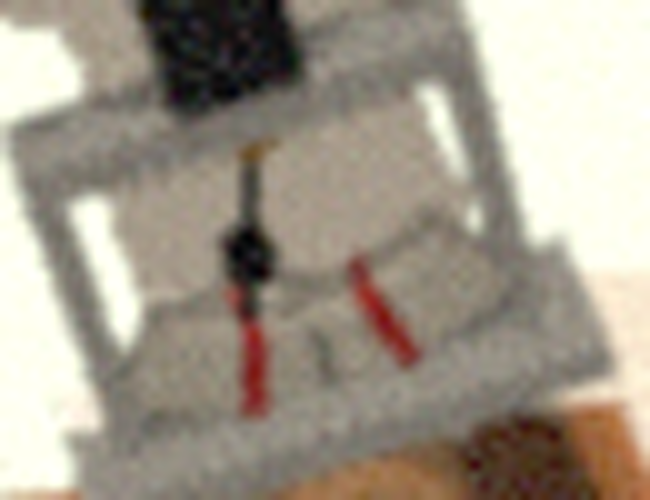

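View pics/w7.png

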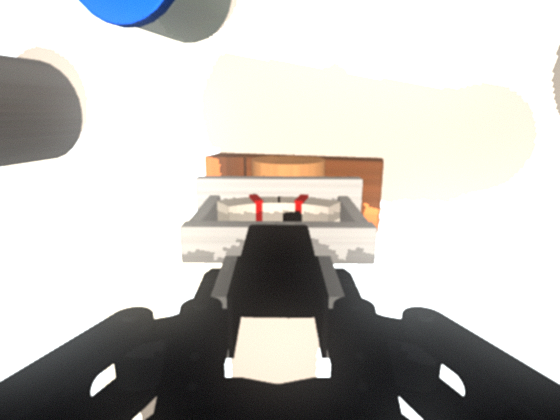

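Run:
```python
from h import *
s=cam("scene"); I=s["image"].astype(int)
p0,r0,_=cur(); G=r0*tgt(0,0,1).inv(); foot=p0+r0.apply([0,0,.1065])
def g(uv,xp=0):
    o,d=ray(s,uv); o=G.inv().apply(o-foot); d=G.inv().apply(d); return o+d*(xp-o[0])/d[0]
m=(I[...,0]-I[...,1]>35)&(I[...,0]-I[...,2]>35); sub=np.zeros_like(m); sub[205:228,285:318]=m[205:228,285:318]
n,l,st,ct=cv2.connectedComponentsWithStats(sub.astype(np.uint8))
for i in range(1,n):
    if st[i,4]>4:
        pts=np.array([g(q[::-1]) for q in np.argwhere(l==i)]); c=pts.mean(0)
        print(st[i],ct[i],c.round(4),"angle about pivot",np.degrees(np.arctan2(c[1],.082-c[2])).round(1), "v range",pts[:,2].min(),pts[:,2].max())
for q in[(254,155),(250,200),(247,250),(247,315)]:
    c=g((270+(q[0]+.5)/10-.5,185+(q[1]+.5)/10-.5)); print("pointer",c.round(4),np.degrees(np.arctan2(c[1],.082-c[2])).round(1))
# foot long lower edges & expected pixels
for y in(-.06,.06): print("foot far-bottom corner exp (s7z)",((proj(s,foot+G.apply([.02,y,0]))-[270,185])*10).round())
for y in(-.05,.05): print("crossbar top exp",((proj(s,foot+G.apply([.0,y,.096]))-[270,185])*10).round())
```

```text
[306 213   5   8  14] [307.71428571 216.5       ] [0.     0.0135 0.0213] angle about pivot 12.6 v range 0.009775796188087549 0.032193840582301236
[294 217   2   9  10] [294.9 220.8] [ 0.     -0.0162  0.0213] angle about pivot -14.9 v range 0.009821407341618071 0.03136897008130213
pointer [ 0.     -0.0018  0.075 ] -14.4
pointer [ 0.     -0.0056  0.064 ] -17.3
pointer [ 0.     -0.0096  0.0515] -17.5
pointer [ 0.     -0.0141  0.0345] -16.6
foot far-bottom corner exp (s7z) [102. 547.]
foot far-bottom corner exp (s7z) [622. 374.]
crossbar top exp [  5. 147.]
crossbar top exp [461.  -7.]
```

Run:
```python
from h import *
p,r,o=cur(); print(o["clock"],o["ft_force"],np.abs(o["dq"]).max()); print(ctrl.hand_in())
```

```text
13.55 [-1.3487948   0.67262161  1.9846949 ] 0.0018093327888638968
the job is handed in; nothing more can be done
None
```

I gripped the gauge by its black grip and stood it level on the bearer's crown, within about 1 mm of centre. I then rolled it 15° with the low end towards the drawer unit (-y) and handed it in at 13.6 s, still holding it there.

- **Angle:** the tool-derived tilt is 15.0°. The pointer measures about -15° in the scene picture and sits on the drawer-side red mark after roughly 2 s of settling.
- **Correction used:** the raw pixel reading put the pointer at -16.6° and the two marks at +12.6° and -14.9°. I took that as a sideways calibration shift of about 1.3 mm and corrected for it. After that the marks came out near ±13.7° instead of ±15°, so the camera check is only good to about 1 to 1.5°.
- **Position and press:** the foot middle stayed within 0.3 mm of where it started along and across the bearer. The press on the crown is about 6 to 7 N, and the arm was still when I handed in.
- **Surroundings:** no move went near the drawer unit, canister, jar or plate. I did not measure their positions again at the end.

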